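# Put the drilling kit back in its fitted tray

### The arm

A 6-joint arm with a two-finger parallel gripper is mounted at the origin on a cart in front of the work surface, level with it; the furniture and walls round the work are solid. World frame = base frame: x ahead of the robot, y to its left, z up, the work surface at z = 0. Lengths are in m, angles in degrees, forces in N, time in s.
With the tool pointing down it reaches from about 0.3 to 0.75 m from the base axis. Payload 8.5 kg.
Tool frame: the origin (TCP) lies on the centre line of the jaws, within the pads' length; the fingertips stand 19 mm ahead of it and the grasp point (between the pads) is the TCP (env.tcp_to_tips is the z of the fingertips in the tool frame, in m); z points along the fingers, y is the line along which they close (so a half turn about z gives the same grasp; the last joint's range is limited). The gripper opens to 85 mm and grips with 20 to 120 N. Pads are 22 mm wide; open, the fingers measure 114 mm over their backs; the gripper's body (76 mm by 85 mm) begins 54 mm behind the grasp point. The pads swing forward as they close: fully open they stand 13 mm farther back than shut.
Start: joints at [56.878, 21.807, 74.336, -0, 83.858, -12.336], TCP at [0.195, 0.514, 0.25] pointing down, gripper open.
Joint ranges: [-178.18, 178.18], [-50.72, 133.34], [12.68, 142.11], [-81.47, 261.47], [9.98, 163.14], [-165.26, 165.26]. Speed limits (degrees/s): [136.94, 136.94, 180, 180, 180, 180].

### API

Orientations are given as a 3x3 rotation matrix whose columns are the frame's x, y, z axes.
In Python, from rig import env gives the robot as it stands.
- The arm moves only by the tool servo_tool, never from a script. Its argument "steps" is a list of rows, each an object of numbers: "tx", "ty", "tz": the shift along the world's x, y, z in cm; "yaw": the turn about the world's z in degrees; "claw": the finger opening in cm, from 0 to 8.54. In form: [{"tx": .., "ty": .., "tz": .., "yaw": .., "claw": ..}, ...]. A call has 1 to 20 rows; each row shifts and turns the commanded pose from where the row before left it; what a row does not reach is not made up. A row lasts 1/10 s, in which the tool goes at most 50 mm and 8.59 degrees, less where a joint would pass 70% of its speed; a pose out of reach is approached as far as the arm can. A call with a gripper value outside its range is refused whole. The fingers move at their own pace and stop on an object; "newtons" is the grip in N (left out, the last holds). Time passes only in rows, so rows that do not move let the fingers close. It gives the time, the measured TCP pose, the force, the opening and the grip force at its end, in the units of the state.
- env.observe(): the state, without advancing time (a new reading comes with each control period).
- env.get_image(name): name is "side" or "top"; returns (picture, depth): 420x560x3 uint8, red, green, blue; 420x560 float32, m along the optical axis (not along the pixel's ray), 0 where there is no reading.
- env.camera_model(name): a dict with "fovy" (degrees; the focal length in pixels is half the picture's height over the tangent of half this angle, whatever the lens; pixels are square), "cx", "cy" (the principal point, pixels), "T" (4x4, takes a point from camera to world coordinates). Camera axes: x right, y down, z forward; pixel columns grow to the right and rows downward; lengths in m; the calibration is good to about 2 mm. A picture is of the moment at which its call begins. camera_model takes no time and is no camera call.
- env.close_job(): hands the job in; it is judged then, once.
The state is a dict: "time_s": time; "q": joint angles; "qvel": joint speeds; "joint_efforts": joint torques, N m; "position": TCP position; "tool_rot": TCP orientation; "ft_force": force on the tool from outside, world axes, zero at the start; "wrist_torque": the same for the moment, N m; "grip_width": finger opening in m; "gripper_force": force on a finger pad.
Only numpy, scipy, OpenCV 4.12 (cv2) and the standard library are available. Lean on these libraries where they do the work, as an engineer would, in place of code of your own. Each camera call takes 0.05 s, during which the arm holds its last target. There are 200 camera calls.

### The job

Pack the drilling kit into its tray: put the loose dark hardwood block, the cream wax tin, the brass bush and the bolt each into the pocket cut for it (wide rectangle, large round, small round, narrow slot), seated on the pocket's floor, the tin and the bush upright. Leave the pale offcut and the steel bush lying where they are.

Things in the scene. Friction and masses are not known exactly. Their poses are not given: they have to be found in the camera images.
- dark_block: dark reddish-brown hardwood block, 50 (its x) x 75 (its y) x 32 mm high, lying loose and flat on the bench (not the thin board clamped in the drilling jig), about 80 g. Origin: centre of its underside; z up.
- wax_tin_kit: cream-yellow plain round tin of wax, 56 mm diameter, 55 mm high, upright, loose, about 160 g. Origin: centre of its underside; z up.
- brass_bush: golden brass drill bush with a hole in the top, upright, loose, about 150 g: lower part 36 mm diameter to 16 mm high, collar 44 mm diameter from 18 to 32 mm high (grip it by the collar). Origin: centre of its underside; z up.
- hex_bolt: grey steel hexagon bolt with its nut, lying flat, loose, about 85 g: 78 mm long along its y, head and nut 22 mm wide (its x) and 19 mm high, the bare 12 mm shank between them runs from y = -19 to +31 mm, its middle 10 mm high. Origin: point of the bench under its middle (bolt's underside); z up.
- block_insert: Rectangular-pocket insert of the kit tray: grey plate 86 (its x) x 108 (its y) x 14 mm with an orange-floored pocket in its middle. Fixed. Origin: centre of its underside, under the pocket's centre; z up. Pocket floor 6 mm, rim 14 mm above the origin. Pocket 66 (x) x 91 mm (y): the wide rectangle, for the dark hardwood block. The four inserts lie two by two, in any order, all facing one way.
- tin_insert: Large-round-pocket insert of the kit tray: grey plate 86 (its x) x 108 (its y) x 14 mm with an orange-floored pocket in its middle. Fixed. Origin: centre of its underside, under the pocket's centre; z up. Pocket floor 6 mm, rim 14 mm above the origin. Pocket 72 mm diameter, for the wax tin. Inserts are 88 mm apart along x and 110 mm along y.
- bush_insert: Small-round-pocket insert of the kit tray: grey plate 86 (its x) x 108 (its y) x 14 mm with an orange-floored pocket in its middle. Fixed. Origin: centre of its underside, under the pocket's centre; z up. Pocket floor 6 mm, rim 14 mm above the origin. Pocket 52 mm diameter, for the brass bush. All inserts lie in one low fixed plywood tray, walls 22 mm above the bench.
- bolt_insert: Narrow-slot insert of the kit tray: grey plate 86 (its x) x 108 (its y) x 14 mm with an orange-floored pocket in its middle. Fixed. Origin: centre of its underside, under the pocket's centre; z up. Pocket floor 6 mm, rim 14 mm above the origin. Pocket 40 (x) x 94 mm (y): the narrow slot, for the bolt. The inserts' undersides are 8 mm above the bench.
- pale_offcut: pale pine offcut, 45 (x) x 90 (y) x 22 mm high, loose; a look-alike that does not belong to the kit. Origin: centre of its underside.
- steel_bush: silver-grey steel bush, same shape and size as the brass one, loose; a look-alike that does not belong to the kit. Origin: centre of its underside.
Not all that is in view belongs to the job. There is more than one size of the brass_bush; the one meant has the size given above.

How it is judged (in metres and radians):
At the end, for the whole second after the job is handed in: Dark block, wax tin, brass bush and bolt each lie on the floor of their own pocket (13 to 14 mm off the insert's centre at most, bolt 20), not on its rim; block, tin and bush upright, bolt along its slot; all released, at rest; pale offcut and steel bush within 20 mm of their start (horizontal distance between dark_block and block_insert below 0.014 m and z of dark_block in the frame of block_insert between 0.002 and 0.0095 m and linear speed of each of dark_block, wax_tin_kit, brass_bush, hex_bolt below 0.02 m/s and angle between each of dark_block, wax_tin_kit, brass_bush's own z axis and vertical below 0.12 rad and horizontal distance between wax_tin_kit and tin_insert below 0.013 m and z of wax_tin_kit in the frame of tin_insert between 0.002 and 0.0095 m and horizontal distance between brass_bush and bush_insert below 0.013 m and z of brass_bush in the frame of bush_insert between 0.002 and 0.0095 m and horizontal distance between hex_bolt and bolt_insert below 0.02 m and z of hex_bolt in the frame of bolt_insert between 0.002 and 0.0125 m and angle between the y axis of hex_bolt and the y axis of bolt_insert, either way round below 0.35 rad and distance of each of pale_offcut, steel_bush from where it was at the start of the episode below 0.02 m); the robot touches nothing.
It fails at once if the pale offcut is moved or picked up (distance of pale_offcut from where it was at the start of the episode above 0.02 m).
It fails at once if the steel bush is moved or picked up (distance of steel_bush from where it was at the start of the episode above 0.02 m).
It also fails if it takes over 107 s, if anything falls off the work surface, if the arm or the gripper's body presses on something with over 40 N, if the wrist force passes 120 N, or if a joint passes its speed limit or range.

## Working session

There is one attempt and no reset: what is moved stays moved. The work goes in short steps, Python scripts to look and compute and a tool call to move; the robot and the scene stay as the last step left them, time stands still between calls to the robot, and variables do not carry over. Pictures are saved under pics/ and viewed, at most 14 in all, crops included, and the job is handed in when it is done.

Besides the shell and the picture viewer there is one more tool, called after "Call:" in YAML: its name, and indented under it one key for each argument. servo_tool: Moves the arm, as the interface text tells. Its arguments: {"type":"object","properties":{"steps":{"type":"array"},"newtons":{"type":"number"}},"required":["steps"]}

```bash
mkdir -p pics; cat > h.py <<'E'
import numpy as np, cv2
from rig import env
def grab(n):
    im,d=env.get_image(n); m=env.camera_model(n); return im,d,m
def save(im,f): cv2.imwrite('pics/'+f,cv2.cvtColor(im,cv2.COLOR_RGB2BGR))
def ray(m,u,v,z,H=420):
    f=H/2/np.tan(np.radians(m['fovy'])/2)
    T=np.array(m['T']); d=T[:3,:3]@np.array([(u-m['cx'])/f,(v-m['cy'])/f,1]); o=T[:3,3]
    return o+d*(z-o[2])/d[2]
def cloud(d,m):
    f=210/np.tan(np.radians(m['fovy'])/2); v,u=np.mgrid[:d.shape[0],:d.shape[1]]
    P=np.stack([(u-m['cx'])/f*d,(v-m['cy'])/f*d,d],-1); T=np.array(m['T']); return P@T[:3,:3].T+T[:3,3]
E
python3 - <<'E'
from h import *
for n in('top','side'):
    im,d,m=grab(n); save(im,n+'0.png'); np.savez(n+'0.npz',im=im,d=d); print(n,m)
s=env.observe(); print(s['time_s'],s['position'],s['tool_rot'],s['grip_width'])
E
```

```text
top {'fovy': 42.76640431716963, 'cx': 285.0106359965133, 'cy': 208.55182620470433, 'T': array([[ 0.01285151, -0.99573591,  0.0913501 ,  0.40112401],
       [-0.99976743, -0.01437815, -0.01607355,  0.07848076],
       [ 0.01731846, -0.09112229, -0.99568911,  1.4541155 ],
       [ 0.        ,  0.        ,  0.        ,  1.        ]])}
side {'fovy': 48.639338206386356, 'cx': 274.97150242024037, 'cy': 208.68006435889475, 'T': array([[-0.94490272, -0.16259687,  0.28411459,  0.19810939],
       [-0.32630649,  0.39855288, -0.85713457,  1.04659755],
       [ 0.02613271, -0.90261723, -0.42965012,  0.52199578],
       [ 0.        ,  0.        ,  0.        ,  1.        ]])}
0.1 [0.19506261 0.51399921 0.24978199] [[-9.34907861e-01  3.54889797e-01 -7.23103711e-04]
 [ 3.54890414e-01  9.34907278e-01 -1.08386802e-03]
 [ 2.91381219e-04 -1.26993931e-03 -9.99999151e-01]] 0.08518711064353082
```

View pics/top0.png

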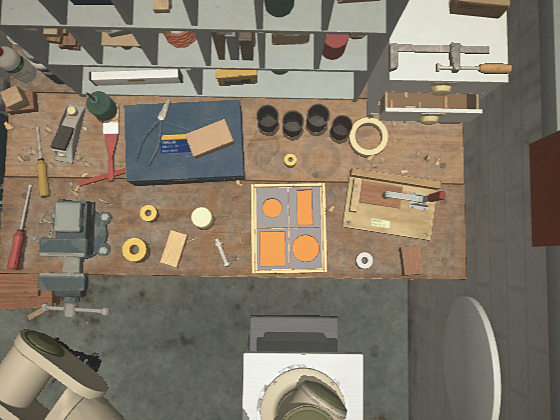

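View pics/side0.png

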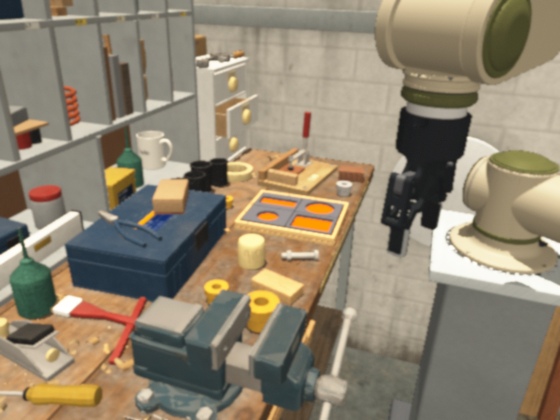

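The top view shows the tray at (289,228), with the small round pocket at (272,208), slot (305,207), rectangle (272,249) and large round (305,248). The tin is at (202,217), bolt (222,253), dark block (411,260), offcut (174,248) and steel bush (364,260). There are three brass candidates: (149,213), (133,250) and (290,160). Next I measure them.

```bash
python3 - <<'E'
from h import *
a=np.load('top0.npz'); im,d=a['im'],a['d']; m=env.camera_model('top'); P=cloud(d,m)
hsv=cv2.cvtColor(im,cv2.COLOR_RGB2HSV)
for n,(u,v) in dict(b1=(149,213),b2=(133,250),b3=(290,160),tin=(202,217),bolt=(222,253),off=(174,248),steel=(364,260),dark=(411,260),rimtray=(289,228),bench=(240,200)).items():
    r=18; Z=P[v-r:v+r,u-r:u+r,2]; print(n,hsv[v,u+6 if n[0]in'bs' else u],'zmax',Z.max().round(4),'med',np.median(Z).round(4))
    # raised blob in depth
    if n in('bench','rimtray'):continue
    Mk=(Z>max(0.006,0.5*np.percentile(Z,98))).astype(np.uint8)
    k,l,st,c=cv2.connectedComponentsWithStats(Mk); 
    for i in range(1,k):
        if st[i,4]<25: continue
        vv,uu=np.where(l==i); zt=np.median(Z[vv,uu])
        pts=np.array([ray(m,x+u-r,y+v-r,zt)[:2] for x,y in zip(uu,vv)],np.float32)*1000
        print('   ztop %.1f'%(zt*1e3),cv2.minAreaRect(pts),'mean',pts.mean(0), st[i,4], 'circ d from area',2*np.sqrt(st[i,4]/np.pi)*1000*d[v,u]/(210/np.tan(np.radians(m['fovy'])/2)))
orange=cv2.inRange(hsv,(8,150,150),(20,255,255)); orange[:180]=0;orange[280:]=0;orange[:,:250]=0;orange[:,330:]=0
cs,_=cv2.findContours(orange,cv2.RETR_EXTERNAL,cv2.CHAIN_APPROX_NONE)
for c in cs:
    if cv2.contourArea(c)<50: continue
    p=np.array([ray(m,x,y,.014)[:2] for x,y in c[:,0]],np.float32)*1000; M=cv2.moments(c); q=ray(m,M['m10']/M['m00'],M['m01']/M['m00'],.014)[:2]*1000
    print(cv2.minAreaRect(p),'cen',q)
E
```

```text
b1 [ 22 134 251] zmax 1.4541 med 0.0006
   ztop 31.2 ((515.9737548828125, 416.00067138671875), (39.91075897216797, 42.581214904785156), 0.8339345455169678) mean [515.6314  416.38043] 198 circ d from area 42.776054435804284
b2 [ 18 137 223] zmax 1.4541 med 0.0027
   ztop 45.2 ((417.6435241699219, 445.52972412109375), (60.18024826049805, 62.30693054199219), 2.074127197265625) mean [418.4934  445.49115] 427 circ d from area 62.07628468815866
b3 [ 21 123 236] zmax 1.4541 med -0.0003
   ztop 22.9 ((665.8021850585938, 42.23948669433594), (30.15515899658203, 29.758127212524414), 0.736577570438385) mean [665.93286   42.390774] 105 circ d from area 31.548062150796827
tin [ 31  40 244] zmax 1.4541 med 0.0019
   ztop 54.1 ((504.3360290527344, 272.30755615234375), (52.369571685791016, 57.351776123046875), 0.8300298452377319) mean [504.34753 271.94302] 377 circ d from area 57.171015897144045
bolt [ 14  85 156] zmax 1.4541 med 0.0005
   ztop 14.8 ((415.1833190917969, 222.63113403320312), (77.33357238769531, 20.17528533935547), 23.06088638305664) mean [414.85843 222.27762] 144 circ d from area 36.0
[... 605 characters left out ...]
33178711) mean [ 399.9801  -282.83887] 563 circ d from area 71.03505780085504
rimtray [ 18  80 233] zmax 1.4541 med 0.0188
bench [ 14  83 147] zmax 1.4541 med 0.0005
((428.05517578125, -0.6693038940429688), (69.4759292602539, 68.62150573730469), 72.19507598876953) cen [ 4.28127708e+02 -2.97037526e-01]
((425.4749755859375, 88.76812744140625), (88.15830993652344, 64.42095184326172), 0.7463051676750183) cen [425.72262285  87.83342771]
((535.6006469726562, 91.69524383544922), (46.03893280029297, 45.84808349609375), 0.8445741534233093) cen [535.659409    91.61057119]
((538.3436279296875, 3.9708709716796875), (92.31256866455078, 37.927490234375), 0.6196803450584412) cen [538.21159503   2.76029049]
```

```bash
python3 - <<'E'
from h import *
print(env.tcp_to_tips)
a=np.load('top0.npz'); Pt=cloud(a['d'],env.camera_model('top')); a=np.load('side0.npz'); Ps=cloud(a['d'],env.camera_model('side'))
C=dict(bush=(.5157,.4163,.032),tin=(.5043,.272,.055),bolt=(.415,.2224,.015),dark=(.3999,-.2828,.032))
for n,(x,y,h) in C.items():
    for nm,P in(('top',Pt),('side',Ps)):
        r=np.hypot(P[...,0]-x,P[...,1]-y); s=(r<.06)&(P[...,2]>h-.006)&(P[...,2]<h+.01)
        q=P[s]; 
        if len(q)>5: print(n,nm,len(q),'mid',(q.min(0)+q.max(0)).round(4)/2,'ext',np.ptp(q,0).round(4), cv2.minAreaRect((q[:,:2]*1000).astype(np.float32)))
        o=(r>.045)&(r<.14)&(P[...,2]>.07)&(P[...,2]<.35); q=P[o]
        if len(q): i=np.argmin(r[o]); print('  tall near',nm,len(q),'closest',q[i].round(3),r[o][i].round(3))
E
```

```text
0.019
bush top 174 mid [0.51595 0.4172  0.03325] ext [0.0407 0.0416 0.0137] ((515.9077758789062, 417.18548583984375), (40.42162322998047, 41.23450469970703), 2.170752763748169)
  tall near top 1260 closest [0.592 0.427 0.085] 0.077
bush side 263 mid [0.5148 0.4177 0.0308] ext [0.0428 0.0475 0.0096] ((517.0488891601562, 417.5899963378906), (42.692535400390625, 43.037879943847656), 55.37819290161133)
  tall near side 2001 closest [0.592 0.42  0.075] 0.076
tin top 342 mid [0.50455 0.2742  0.0564 ] ext [0.0529 0.055  0.0147] ((504.4796447753906, 274.15008544921875), (52.651206970214844, 55.080326080322266), 0.8588477373123169)
  tall near top 984 closest [0.598 0.282 0.078] 0.094
tin side 343 mid [0.5045  0.27645 0.0539 ] ext [0.0553 0.0549 0.0098] ((503.111572265625, 276.370361328125), (55.06876754760742, 53.310333251953125), 70.7615737915039)
  tall near side 1032 closest [0.596 0.286 0.082] 0.093
bolt top 149 mid [0.4105 0.2263 0.0164] ext [0.0821 0.0738 0.0144] ((410.0994873046875, 220.8681182861328), (102.6755142211914, 31.693702697753906), 34.86467361450195)
bolt side 212 mid [0.4129 0.2245 0.0151] ext [0.0728 0.041  0.0121] ((413.9027404785156, 224.94027709960938), (77.35700988769531, 20.62891387939453), 21.529293060302734)
dark top 519 mid [ 0.4009  -0.2843   0.03285] ext [0.0771 0.0574 0.0137] ((399.99169921875, -283.61328125), (74.98370361328125, 51.77967834472656), 7.136373519897461)
dark side 197 mid [ 0.39895 -0.28145  0.0315 ] ext [0.0772 0.0625 0.0105] ((399.97503662109375, -281.763671875), (74.31005096435547, 55.19957733154297), 7.8040571212768555)
```

Call:
servo_tool:
  steps:
    - {"tx": 3.2, "ty": -1, "yaw": 2}
    - {"tx": 3.2, "ty": -1, "yaw": 2}
    - {"tx": 3.2, "ty": -1, "yaw": 2}
    - {"tx": 3.2, "ty": -1, "yaw": 2}
    - {"tx": 3.2, "ty": -1, "yaw": 2}
    - {"tx": 3.2, "ty": -1, "yaw": 2}
    - {"tx": 3.2, "ty": -1, "yaw": 2}
    - {"tx": 3.2, "ty": -1, "yaw": 2}
    - {"tx": 3.2, "ty": -1, "yaw": 2}
    - {"tx": 3.2, "ty": -0.7, "yaw": 2}
    - {"tz": -4}
    - {"tz": -4}
    - {"tz": -4}
    - {"tz": 0}
    - {"tz": 0}
  newtons: 40

```text
invalid input at $.steps[0]: expected keys tx, ty, tz, yaw, claw
```

Call:
servo_tool:
  steps:
    - {"tx": 3.2, "ty": -1, "tz": 0, "yaw": 2, "claw": 8.5}
    - {"tx": 3.2, "ty": -1, "tz": 0, "yaw": 2, "claw": 8.5}
    - {"tx": 3.2, "ty": -1, "tz": 0, "yaw": 2, "claw": 8.5}
    - {"tx": 3.2, "ty": -1, "tz": 0, "yaw": 2, "claw": 8.5}
    - {"tx": 3.2, "ty": -1, "tz": 0, "yaw": 2, "claw": 8.5}
    - {"tx": 3.2, "ty": -1, "tz": 0, "yaw": 2, "claw": 8.5}
    - {"tx": 3.2, "ty": -1, "tz": 0, "yaw": 2, "claw": 8.5}
    - {"tx": 3.2, "ty": -1, "tz": 0, "yaw": 2, "claw": 8.5}
    - {"tx": 3.2, "ty": -1, "tz": 0, "yaw": 2, "claw": 8.5}
    - {"tx": 3.2, "ty": -0.7, "tz": 0, "yaw": 2, "claw": 8.5}
    - {"tx": 0, "ty": 0, "tz": -4, "yaw": 0, "claw": 8.0}
    - {"tx": 0, "ty": 0, "tz": -4, "yaw": 0, "claw": 7.0}
    - {"tx": 0, "ty": 0, "tz": -4, "yaw": 0, "claw": 7.0}
    - {"tx": 0, "ty": 0, "tz": 0, "yaw": 0, "claw": 7.0}
    - {"tx": 0, "ty": 0, "tz": 0, "yaw": 0, "claw": 7.0}
  newtons: 40

```text
time_s: 1.6
position: [0.5154, 0.4173, 0.131]
tool_rot: [[-1.0, 0.014, -0.0], [0.014, 1.0, -0.0], [0.0, -0.0, -1.0]]
ft_force: [0.2, -0.0, 0.1]
grip_width: 0.0699
gripper_force: 0.0
```

Call:
servo_tool:
  steps:
    - {"tx": 0, "ty": 0, "tz": -4, "yaw": 0, "claw": 7}
    - {"tx": 0, "ty": 0, "tz": -3, "yaw": 0, "claw": 7}
    - {"tx": 0, "ty": 0, "tz": -2, "yaw": 0, "claw": 7}
    - {"tx": 0, "ty": 0, "tz": -1, "yaw": 0, "claw": 7}
    - {"tx": 0, "ty": 0, "tz": 0, "yaw": 0, "claw": 7}
    - {"tx": 0, "ty": 0, "tz": 0, "yaw": 0, "claw": 3.8}
    - {"tx": 0, "ty": 0, "tz": 0, "yaw": 0, "claw": 3.8}
    - {"tx": 0, "ty": 0, "tz": 0, "yaw": 0, "claw": 3.8}
    - {"tx": 0, "ty": 0, "tz": 0, "yaw": 0, "claw": 3.8}
    - {"tx": 0, "ty": 0, "tz": 0, "yaw": 0, "claw": 3.8}
    - {"tx": 0, "ty": 0, "tz": 0, "yaw": 0, "claw": 3.8}
    - {"tx": 0, "ty": 0, "tz": 0, "yaw": 0, "claw": 3.8}
  newtons: 40

```text
time_s: 2.8
position: [0.516, 0.4177, 0.0326]
tool_rot: [[-1.0, 0.014, 0.003], [0.014, 1.0, 0.002], [-0.003, 0.002, -1.0]]
ft_force: [-1.0, 0.2, 6.2]
grip_width: 0.0426
gripper_force: 40.5
```

Call:
servo_tool:
  steps:
    - {"tx": 0, "ty": 0, "tz": 2, "yaw": 0, "claw": 3.8}
    - {"tx": 0, "ty": 0, "tz": 3, "yaw": 0, "claw": 3.8}
    - {"tx": 0, "ty": 0, "tz": 4, "yaw": 0, "claw": 3.8}
    - {"tx": 0, "ty": -2, "tz": 3, "yaw": 0, "claw": 3.8}
    - {"tx": 0.2, "ty": -3, "tz": 0, "yaw": 0, "claw": 3.8}
    - {"tx": 0.2, "ty": -4, "tz": 0, "yaw": 0, "claw": 3.8}
    - {"tx": 0.2, "ty": -4, "tz": 0, "yaw": 0, "claw": 3.8}
    - {"tx": 0.2, "ty": -4, "tz": 0, "yaw": 0, "claw": 3.8}
    - {"tx": 0.2, "ty": -4, "tz": 0, "yaw": 0, "claw": 3.8}
    - {"tx": 0.2, "ty": -4, "tz": 0, "yaw": 0, "claw": 3.8}
    - {"tx": 0.2, "ty": -4, "tz": 0, "yaw": 0, "claw": 3.8}
    - {"tx": 0.2, "ty": -2, "tz": 0, "yaw": 0, "claw": 3.8}
    - {"tx": 0.2, "ty": -1, "tz": 0, "yaw": 0, "claw": 3.8}
    - {"tx": 0.2, "ty": -0.6, "tz": 0, "yaw": 0, "claw": 3.8}
    - {"tx": 0, "ty": 0, "tz": 0, "yaw": 0, "claw": 3.8}
    - {"tx": 0, "ty": 0, "tz": 0, "yaw": 0, "claw": 3.8}

```text
time_s: 4.4
position: [0.5351, 0.0921, 0.1504]
tool_rot: [[-1.0, 0.013, -0.0], [0.013, 1.0, 0.0], [0.0, 0.0, -1.0]]
ft_force: [0.7, -0.7, -2.4]
grip_width: 0.0427
gripper_force: 41.5
```

```bash
python3 - <<'E'
from h import *
im,d,m=grab('side'); save(cv2.resize(im[100:300,180:460],None,fx=2,fy=2),'s1.png')
E
```

```text
(no output)
```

View pics/s1.png

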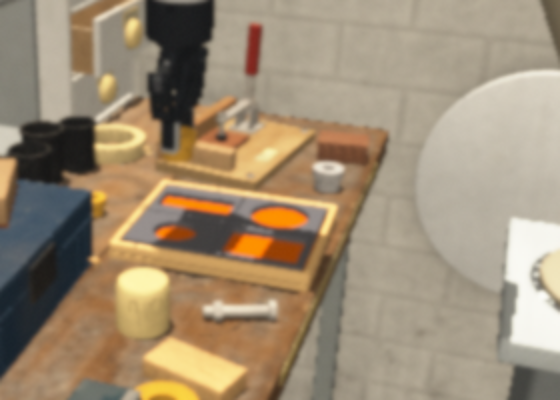

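The bush hangs upright in the jaws (crop 178,145) above its pocket. Lowering it now.

Call:
servo_tool:
  steps:
    - {"tx": 0, "ty": -0.1, "tz": -3, "yaw": 0, "claw": 3.8}
    - {"tx": 0, "ty": 0, "tz": -3, "yaw": 0, "claw": 3.8}
    - {"tx": 0, "ty": 0, "tz": -2, "yaw": 0, "claw": 3.8}
    - {"tx": 0, "ty": 0, "tz": -1, "yaw": 0, "claw": 3.8}
    - {"tx": 0, "ty": 0, "tz": -0.7, "yaw": 0, "claw": 3.8}
    - {"tx": 0, "ty": 0, "tz": -0.5, "yaw": 0, "claw": 3.8}
    - {"tx": 0, "ty": 0, "tz": 0, "yaw": 0, "claw": 3.8}
    - {"tx": 0, "ty": 0, "tz": 0, "yaw": 0, "claw": 3.8}

```text
time_s: 5.25
position: [0.5355, 0.0902, 0.0489]
tool_rot: [[-1.0, 0.014, 0.001], [0.014, 1.0, -0.0], [-0.001, -0.0, -1.0]]
ft_force: [0.7, 0.1, -1.7]
grip_width: 0.0425
gripper_force: 41.5
```

Call:
servo_tool:
  steps:
    - {"tx": 0, "ty": 0, "tz": -0.15, "yaw": 0, "claw": 3.8}
    - {"tx": 0, "ty": 0, "tz": 0, "yaw": 0, "claw": 3.8}
    - {"tx": 0, "ty": 0, "tz": 0, "yaw": 0, "claw": 4.6}
    - {"tx": 0, "ty": 0, "tz": 0, "yaw": 0, "claw": 5}
    - {"tx": 0, "ty": 0, "tz": 0, "yaw": 0, "claw": 6}
    - {"tx": 0, "ty": 0, "tz": 0, "yaw": 0, "claw": 6}
    - {"tx": 0, "ty": 0, "tz": 0, "yaw": 0, "claw": 6}
    - {"tx": 0, "ty": 0, "tz": 2, "yaw": 0, "claw": 6}
    - {"tx": 0, "ty": 0, "tz": 4, "yaw": 0, "claw": 6}
    - {"tx": 0, "ty": 0, "tz": 4, "yaw": 0, "claw": 8}
    - {"tx": -0.4, "ty": 2.3, "tz": 0, "yaw": 0, "claw": 8}
    - {"tx": -0.8, "ty": 4, "tz": 0, "yaw": 0, "claw": 8}
    - {"tx": -0.8, "ty": 4, "tz": 0, "yaw": 0, "claw": 8}
    - {"tx": -0.8, "ty": 4, "tz": 0, "yaw": 0, "claw": 8}
    - {"tx": -0.3, "ty": 4, "tz": 0, "yaw": 0, "claw": 8}
    - {"tx": 0, "ty": 0, "tz": 0, "yaw": 0, "claw": 8}
    - {"tx": 0, "ty": 0, "tz": 0, "yaw": 0, "claw": 8}

```text
time_s: 6.95
position: [0.5039, 0.2737, 0.1467]
tool_rot: [[-1.0, 0.012, -0.0], [0.012, 1.0, -0.0], [0.0, -0.0, -1.0]]
ft_force: [0.2, 0.2, 0.5]
grip_width: 0.0799
gripper_force: 0.0
```

```bash
python3 - <<'E'
from h import *
im,d,m=grab('top'); np.savez('top1.npz',im=im,d=d); save(cv2.resize(im[170:290,190:340],None,fx=4,fy=4),'t1.png')
E
```

```text
(no output)
```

View pics/t1.png

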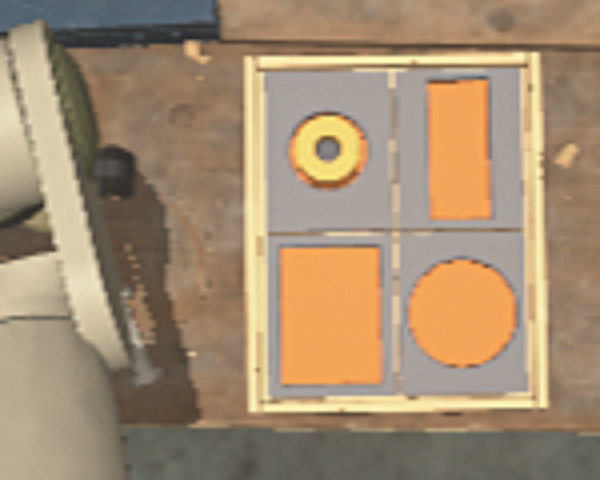

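The brass bush sits in the small round pocket (crop 328,148), close to centred. Next is the tin.

Call:
servo_tool:
  steps:
    - {"tx": 0, "ty": 0, "tz": -4, "yaw": 0, "claw": 8}
    - {"tx": 0, "ty": 0, "tz": -3.5, "yaw": 0, "claw": 8}
    - {"tx": 0, "ty": 0, "tz": -2, "yaw": 0, "claw": 8}
    - {"tx": 0, "ty": 0, "tz": -1.3, "yaw": 0, "claw": 8}
    - {"tx": 0, "ty": 0, "tz": 0, "yaw": 0, "claw": 8}
    - {"tx": 0, "ty": 0, "tz": 0, "yaw": 0, "claw": 5}
    - {"tx": 0, "ty": 0, "tz": 0, "yaw": 0, "claw": 5}
    - {"tx": 0, "ty": 0, "tz": 0, "yaw": 0, "claw": 5}
    - {"tx": 0, "ty": 0, "tz": 0, "yaw": 0, "claw": 5}
    - {"tx": 0, "ty": 0, "tz": 0, "yaw": 0, "claw": 5}
    - {"tx": 0, "ty": 0, "tz": 0, "yaw": 0, "claw": 5}
    - {"tx": 0, "ty": 0, "tz": 0, "yaw": 0, "claw": 5}

```text
time_s: 8.2
position: [0.505, 0.2733, 0.0404]
tool_rot: [[-1.0, 0.014, 0.003], [0.014, 1.0, 0.001], [-0.003, 0.001, -1.0]]
ft_force: [0.3, -1.0, 6.7]
grip_width: 0.0549
gripper_force: 42.8
```

Call:
servo_tool:
  steps:
    - {"tx": 0, "ty": 0, "tz": 2, "yaw": 0, "claw": 5}
    - {"tx": 0, "ty": 0, "tz": 4, "yaw": 0, "claw": 5}
    - {"tx": 0, "ty": 0, "tz": 4, "yaw": 0, "claw": 5}
    - {"tx": -0.6, "ty": -2.3, "tz": 2, "yaw": 0, "claw": 5}
    - {"tx": -1, "ty": -4, "tz": 0, "yaw": 0, "claw": 5}
    - {"tx": -1, "ty": -4, "tz": 0, "yaw": 0, "claw": 5}
    - {"tx": -1, "ty": -4, "tz": 0, "yaw": 0, "claw": 5}
    - {"tx": -1, "ty": -4, "tz": 0, "yaw": 0, "claw": 5}
    - {"tx": -1, "ty": -4, "tz": 0, "yaw": 0, "claw": 5}
    - {"tx": -1, "ty": -3, "tz": 0, "yaw": 0, "claw": 5}
    - {"tx": -1, "ty": -2, "tz": 0, "yaw": 0, "claw": 5}
    - {"tx": 0, "ty": 0, "tz": 0, "yaw": 0, "claw": 5}
    - {"tx": 0, "ty": 0, "tz": -4, "yaw": 0, "claw": 5}
    - {"tx": 0, "ty": 0, "tz": -3, "yaw": 0, "claw": 5}
    - {"tx": 0, "ty": 0, "tz": -1.5, "yaw": 0, "claw": 5}
    - {"tx": 0, "ty": 0, "tz": -0.5, "yaw": 0, "claw": 5}
    - {"tx": 0, "ty": 0, "tz": 0, "yaw": 0, "claw": 5}
    - {"tx": 0, "ty": 0, "tz": 0, "yaw": 0, "claw": 5}

```text
time_s: 10.0
position: [0.4288, 0.0003, 0.0696]
tool_rot: [[-1.0, 0.013, 0.002], [0.013, 1.0, -0.0], [-0.002, -0.0, -1.0]]
ft_force: [-0.7, -0.0, -1.4]
grip_width: 0.0549
gripper_force: 43.3
```

Now I lower it by about 1.5 cm, release, rise, and move towards the bolt, turning from 89° to 112.5° on the way.

Call:
servo_tool:
  steps:
    - {"tx": 0, "ty": 0, "tz": -0.8, "yaw": 0, "claw": 5}
    - {"tx": 0, "ty": 0, "tz": -0.5, "yaw": 0, "claw": 5}
    - {"tx": 0, "ty": 0, "tz": -0.2, "yaw": 0, "claw": 5}
    - {"tx": 0, "ty": 0, "tz": 0, "yaw": 0, "claw": 5}
    - {"tx": 0, "ty": 0, "tz": 0, "yaw": 0, "claw": 5.8}
    - {"tx": 0, "ty": 0, "tz": 0, "yaw": 0, "claw": 6.2}
    - {"tx": 0, "ty": 0, "tz": 0, "yaw": 0, "claw": 7}
    - {"tx": 0, "ty": 0, "tz": 0, "yaw": 0, "claw": 7}
    - {"tx": 0, "ty": 0, "tz": 0, "yaw": 0, "claw": 7}
    - {"tx": 0, "ty": 0, "tz": 2, "yaw": 0, "claw": 7}
    - {"tx": 0, "ty": 0, "tz": 4, "yaw": 0, "claw": 7}
    - {"tx": 0, "ty": 2, "tz": 3, "yaw": 4, "claw": 7}
    - {"tx": 0, "ty": 4, "tz": 0, "yaw": 4, "claw": 6}
    - {"tx": 0, "ty": 4, "tz": 0, "yaw": 4, "claw": 5}
    - {"tx": -0.3, "ty": 4, "tz": 0, "yaw": 4, "claw": 4}
    - {"tx": -0.3, "ty": 4, "tz": 0, "yaw": 4, "claw": 4}
    - {"tx": -0.4, "ty": 3, "tz": -3, "yaw": 3.3, "claw": 4}
    - {"tx": -0.4, "ty": 1.4, "tz": -3, "yaw": 0, "claw": 4}
    - {"tx": 0, "ty": 0, "tz": 0, "yaw": 0, "claw": 4}
    - {"tx": 0, "ty": 0, "tz": 0, "yaw": 0, "claw": 4}

```text
time_s: 12.0
position: [0.4143, 0.224, 0.0841]
tool_rot: [[-0.924, -0.383, -0.001], [-0.383, 0.924, -0.0], [0.001, -0.0, -1.0]]
ft_force: [0.6, -0.1, -0.4]
grip_width: 0.0406
gripper_force: 0.0
```

```bash
python3 - <<'E'
from h import *
im,d,m=grab('top'); s=grab('side')[0]; save(np.hstack([cv2.resize(im[170:290,190:340],None,fx=2.6,fy=2.6),cv2.resize(s[160:300,200:380],(390,312))]),'t2.png')
E
```

```text
(no output)
```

View pics/t2.png

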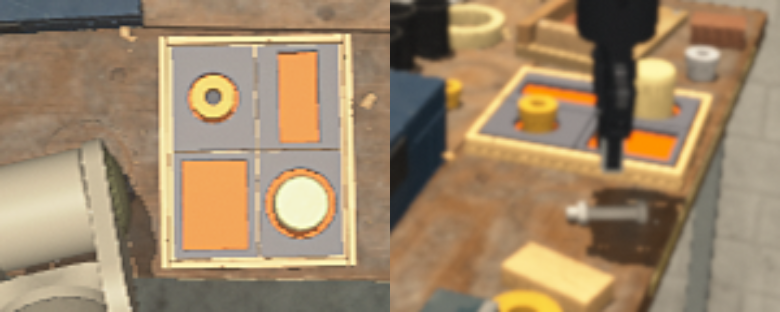

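The bush and the tin are both upright in their pockets (left half 213,96 and 301,204). The gripper is over the bolt shank (right half 610,212). Next I grasp the bolt.

Call:
servo_tool:
  steps:
    - {"tx": 0, "ty": 0, "tz": -3, "yaw": 0, "claw": 4}
    - {"tx": 0, "ty": 0, "tz": -2, "yaw": 0, "claw": 4}
    - {"tx": 0, "ty": 0, "tz": -0.9, "yaw": 0, "claw": 4}
    - {"tx": 0, "ty": 0, "tz": 0, "yaw": 0, "claw": 4}
    - {"tx": 0, "ty": 0, "tz": 0, "yaw": 0, "claw": 1.6}
    - {"tx": 0, "ty": 0, "tz": 0, "yaw": 0, "claw": 0.6}
    - {"tx": 0, "ty": 0, "tz": 0, "yaw": 0, "claw": 0.6}
    - {"tx": 0, "ty": 0, "tz": 0, "yaw": 0, "claw": 0.6}
    - {"tx": 0, "ty": 0, "tz": 0, "yaw": 0, "claw": 0.6}
    - {"tx": 0, "ty": 0, "tz": 0, "yaw": 0, "claw": 0.6}
    - {"tx": 0, "ty": 0, "tz": 0, "yaw": 0, "claw": 0.6}

```text
time_s: 13.2
position: [0.4148, 0.2243, 0.0259]
tool_rot: [[-0.924, -0.383, 0.002], [-0.383, 0.924, 0.0], [-0.002, -0.001, -1.0]]
ft_force: [-1.3, -1.1, 6.6]
grip_width: 0.0096
gripper_force: 41.0
```

Call:
servo_tool:
  steps:
    - {"tx": 0, "ty": 0, "tz": 2, "yaw": 0, "claw": 0.6}
    - {"tx": 0, "ty": 0, "tz": 4, "yaw": 0, "claw": 0.6}
    - {"tx": 0, "ty": 0, "tz": 4, "yaw": 0, "claw": 0.6}
    - {"tx": 0.3, "ty": -1.1, "tz": 2, "yaw": 0, "claw": 0.6}
    - {"tx": 1.5, "ty": -3, "tz": 0, "yaw": -3, "claw": 0.6}
    - {"tx": 2, "ty": -3, "tz": 0, "yaw": -3, "claw": 0.6}
    - {"tx": 2, "ty": -3, "tz": 0, "yaw": -3, "claw": 0.6}
    - {"tx": 2, "ty": -3, "tz": 0, "yaw": -3, "claw": 0.6}
    - {"tx": 2, "ty": -3, "tz": 0, "yaw": -3, "claw": 0.6}
    - {"tx": 1.5, "ty": -3, "tz": 0, "yaw": -3, "claw": 0.6}
    - {"tx": 1, "ty": -2, "tz": 0, "yaw": -2.8, "claw": 0.6}
    - {"tx": 0, "ty": -1, "tz": 0, "yaw": 0, "claw": 0.6}
    - {"tx": 0, "ty": 0, "tz": -4, "yaw": 0, "claw": 0.6}
    - {"tx": 0, "ty": 0, "tz": -3, "yaw": 0, "claw": 0.6}
    - {"tx": 0, "ty": 0, "tz": -1.5, "yaw": 0, "claw": 0.6}
    - {"tx": 0, "ty": 0, "tz": 0, "yaw": 0, "claw": 0.6}
    - {"tx": 0, "ty": 0, "tz": 0, "yaw": 0, "claw": 0.6}

```text
time_s: 14.9
position: [0.5371, 0.0036, 0.0606]
tool_rot: [[-1.0, -0.031, 0.0], [-0.031, 1.0, -0.0], [-0.0, -0.0, -1.0]]
ft_force: [-0.3, -0.1, -0.7]
grip_width: 0.0102
gripper_force: 40.1
```

```bash
python3 - <<'E'
from h import *
s=grab('side')[0]; save(cv2.resize(s[160:260,220:380],None,fx=4,fy=4),'s3.png')
E
```

```text
(no output)
```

View pics/s3.png

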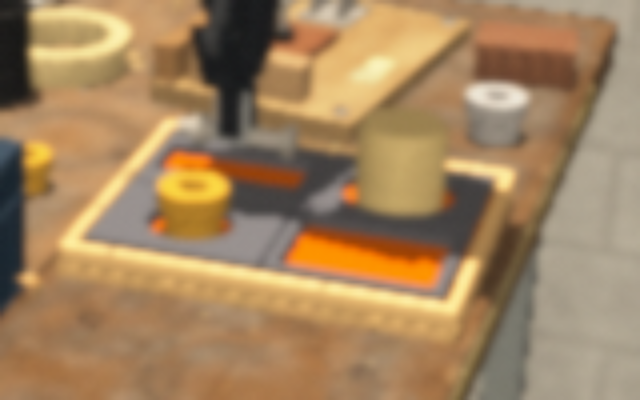

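The bolt is held level above its slot (crop 240,140). I'll lower it until it's about 2.5 mm above the floor, still inside the slot, and release it there.

Call:
servo_tool:
  steps:
    - {"tx": 0.1, "ty": 0, "tz": -1, "yaw": 0, "claw": 0.6}
    - {"tx": 0, "ty": 0, "tz": -0.5, "yaw": 0, "claw": 0.6}
    - {"tx": 0, "ty": 0, "tz": -0.3, "yaw": 0, "claw": 0.6}
    - {"tx": 0, "ty": 0, "tz": 0, "yaw": 0, "claw": 0.6}
    - {"tx": 0, "ty": 0, "tz": 0, "yaw": 0, "claw": 1.4}
    - {"tx": 0, "ty": 0, "tz": 0, "yaw": 0, "claw": 2}
    - {"tx": 0, "ty": 0, "tz": 0, "yaw": 0, "claw": 3}
    - {"tx": 0, "ty": 0, "tz": 0, "yaw": 0, "claw": 3.6}
    - {"tx": 0, "ty": 0, "tz": 0, "yaw": 0, "claw": 3.6}
    - {"tx": 0, "ty": 0, "tz": 2, "yaw": 0, "claw": 3.6}
    - {"tx": 0, "ty": 0, "tz": 4, "yaw": 0, "claw": 3.6}
    - {"tx": 0, "ty": 0, "tz": 4, "yaw": 0, "claw": 3.6}
    - {"tx": 0, "ty": 0, "tz": 4, "yaw": 0, "claw": 3.6}
    - {"tx": -1, "ty": -4, "tz": 2, "yaw": 0.9, "claw": 8}
    - {"tx": -2, "ty": -4, "tz": 0, "yaw": 1, "claw": 8}
    - {"tx": -2, "ty": -4, "tz": 0, "yaw": 1, "claw": 8}
    - {"tx": -2, "ty": -4, "tz": 0, "yaw": 1, "claw": 8}
    - {"tx": -2, "ty": -4, "tz": 0, "yaw": 1, "claw": 8}
    - {"tx": -2, "ty": -4, "tz": 0, "yaw": 1, "claw": 8}
    - {"tx": -2, "ty": -4, "tz": 0, "yaw": 0, "claw": 8}

```text
time_s: 16.95
position: [0.4071, -0.2782, 0.202]
tool_rot: [[-0.991, -0.133, 0.0], [-0.133, 0.991, -0.0], [-0.0, -0.0, -1.0]]
ft_force: [0.3, -0.1, -0.8]
grip_width: 0.0801
gripper_force: 0.0
```

```bash
python3 - <<'E'
from h import *
im,d,m=grab('top'); s=grab('side')[0]; save(np.hstack([cv2.resize(im[170:290,230:430],(500,300)),cv2.resize(s[160:260,240:340],(300,300))]),'t4.png'); print(env.observe()['q'].round(1))
E
```

```text
[-4.840e+01  1.870e+01  8.780e+01 -1.000e-01  7.340e+01 -1.457e+02]
```

View pics/t4.png

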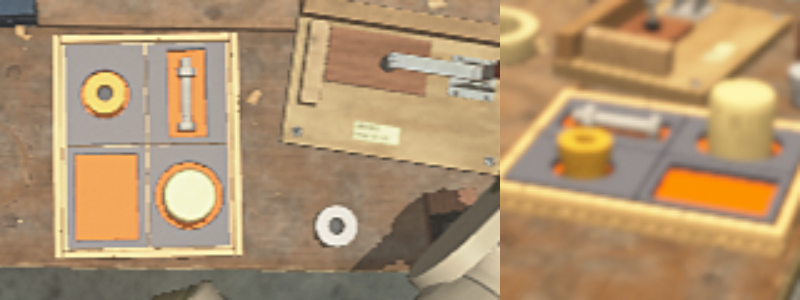

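The bolt lies in its slot (left part 186,92). Now the dark block.

Call:
servo_tool:
  steps:
    - {"tx": -0.7, "ty": -0.5, "tz": -4, "yaw": 0, "claw": 8}
    - {"tx": 0, "ty": 0, "tz": -4, "yaw": 0, "claw": 8}
    - {"tx": 0, "ty": 0, "tz": -3, "yaw": 0, "claw": 8}
    - {"tx": 0, "ty": 0, "tz": -1, "yaw": 0, "claw": 8}
    - {"tx": 0, "ty": 0, "tz": 0, "yaw": 0, "claw": 8}
    - {"tx": 0, "ty": 0, "tz": 0, "yaw": 0, "claw": 8}

```text
time_s: 17.65
position: [0.4018, -0.2821, 0.083]
tool_rot: [[-0.991, -0.133, 0.001], [-0.133, 0.991, -0.002], [-0.001, -0.002, -1.0]]
ft_force: [0.3, 0.4, 0.4]
grip_width: 0.08
gripper_force: 0.0
```

Call:
servo_tool:
  steps:
    - {"tx": -0.2, "ty": -0.1, "tz": -2, "yaw": 0, "claw": 8}
    - {"tx": 0, "ty": 0, "tz": -2, "yaw": 0, "claw": 8}
    - {"tx": 0, "ty": 0, "tz": -1.1, "yaw": 0, "claw": 8}
    - {"tx": 0, "ty": 0, "tz": 0, "yaw": 0, "claw": 8}
    - {"tx": 0, "ty": 0, "tz": 0, "yaw": 0, "claw": 4.4}
    - {"tx": 0, "ty": 0, "tz": 0, "yaw": 0, "claw": 4.4}
    - {"tx": 0, "ty": 0, "tz": 0, "yaw": 0, "claw": 4.4}
    - {"tx": 0, "ty": 0, "tz": 0, "yaw": 0, "claw": 4.4}
    - {"tx": 0, "ty": 0, "tz": 0, "yaw": 0, "claw": 4.4}
    - {"tx": 0, "ty": 0, "tz": 0, "yaw": 0, "claw": 4.4}
    - {"tx": 0, "ty": 0, "tz": 0, "yaw": 0, "claw": 4.4}

```text
time_s: 18.75
position: [0.3996, -0.2833, 0.0321]
tool_rot: [[-0.991, -0.133, 0.002], [-0.133, 0.991, -0.002], [-0.001, -0.002, -1.0]]
ft_force: [-0.8, 0.6, 5.7]
grip_width: 0.0492
gripper_force: 41.9
```

Call:
servo_tool:
  steps:
    - {"tx": 0, "ty": 0, "tz": 2, "yaw": 0, "claw": 4.4}
    - {"tx": 0, "ty": 0, "tz": 4, "yaw": 0, "claw": 4.4}
    - {"tx": 0, "ty": 0, "tz": 4, "yaw": 0, "claw": 4.4}
    - {"tx": 0, "ty": 0.1, "tz": 4, "yaw": 0, "claw": 4.4}
    - {"tx": 0, "ty": 2, "tz": 2, "yaw": 0, "claw": 4.4}
    - {"tx": 0.6, "ty": 4, "tz": 0, "yaw": 0, "claw": 4.4}
    - {"tx": 0.5, "ty": 4, "tz": 0, "yaw": -1, "claw": 4.4}
    - {"tx": 0.5, "ty": 4, "tz": 0, "yaw": -1, "claw": 4.4}
    - {"tx": 0.5, "ty": 4, "tz": 0, "yaw": -1, "claw": 4.4}
    - {"tx": 0.5, "ty": 4, "tz": 0, "yaw": -1, "claw": 4.4}
    - {"tx": 0, "ty": 4, "tz": 0, "yaw": -1, "claw": 4.4}
    - {"tx": 0, "ty": 4, "tz": 0, "yaw": -0.9, "claw": 4.4}
    - {"tx": 0, "ty": 4, "tz": 0, "yaw": 0, "claw": 4.4}
    - {"tx": 0, "ty": 2, "tz": 0, "yaw": 0, "claw": 4.4}
    - {"tx": 0, "ty": 1, "tz": 0, "yaw": 0, "claw": 4.4}
    - {"tx": 0, "ty": 0, "tz": -4, "yaw": 0, "claw": 4.4}
    - {"tx": 0, "ty": 0, "tz": -4, "yaw": 0, "claw": 4.4}
    - {"tx": 0, "ty": 0, "tz": -3, "yaw": 0, "claw": 4.4}
    - {"tx": 0, "ty": 0, "tz": 0, "yaw": 0, "claw": 4.4}
    - {"tx": 0, "ty": 0, "tz": 0, "yaw": 0, "claw": 4.4}

```text
time_s: 20.75
position: [0.4257, 0.0877, 0.0816]
tool_rot: [[-1.0, -0.029, 0.0], [-0.029, 1.0, -0.0], [-0.0, -0.0, -1.0]]
ft_force: [0.7, -1.1, -0.6]
grip_width: 0.0491
gripper_force: 42.0
```

Call:
servo_tool:
  steps:
    - {"tx": 0, "ty": 0, "tz": -1.5, "yaw": 0, "claw": 4.4}
    - {"tx": 0, "ty": 0, "tz": -1, "yaw": 0, "claw": 4.4}
    - {"tx": 0, "ty": 0, "tz": -0.6, "yaw": 0, "claw": 4.4}
    - {"tx": 0, "ty": 0, "tz": -0.4, "yaw": 0, "claw": 4.4}
    - {"tx": 0, "ty": 0, "tz": 0, "yaw": 0, "claw": 4.4}
    - {"tx": 0, "ty": 0, "tz": 0, "yaw": 0, "claw": 5.2}
    - {"tx": 0, "ty": 0, "tz": 0, "yaw": 0, "claw": 5.8}
    - {"tx": 0, "ty": 0, "tz": 0, "yaw": 0, "claw": 6.4}
    - {"tx": 0, "ty": 0, "tz": 0, "yaw": 0, "claw": 6.4}
    - {"tx": 0, "ty": 0, "tz": 0, "yaw": 0, "claw": 6.4}
    - {"tx": 0, "ty": 0, "tz": 2, "yaw": 0, "claw": 6.4}
    - {"tx": 0, "ty": 0, "tz": 4, "yaw": 0, "claw": 6.4}
    - {"tx": 0, "ty": 0, "tz": 4, "yaw": 0, "claw": 6.4}
    - {"tx": 0, "ty": 2, "tz": 4, "yaw": 0, "claw": 6.4}
    - {"tx": 0, "ty": 4, "tz": 4, "yaw": 0, "claw": 6.4}
    - {"tx": 0, "ty": 4, "tz": 2, "yaw": 0, "claw": 6.4}
    - {"tx": 0, "ty": 4, "tz": 0, "yaw": 0, "claw": 6.4}
    - {"tx": 0, "ty": 4, "tz": 0, "yaw": 0, "claw": 6.4}
    - {"tx": 0, "ty": 2, "tz": 0, "yaw": 0, "claw": 6.4}
    - {"tx": 0, "ty": 0, "tz": 0, "yaw": 0, "claw": 6.4}

```text
time_s: 22.75
position: [0.4247, 0.2854, 0.2408]
tool_rot: [[-0.999, -0.033, -0.001], [-0.033, 0.999, 0.0], [0.001, 0.0, -1.0]]
ft_force: [0.1, -0.9, -0.2]
grip_width: 0.064
gripper_force: 0.0
```

```bash
python3 - <<'E'
from h import *
im,d,m=grab('top'); s=grab('side')[0]; save(np.hstack([cv2.resize(im[170:290,240:390],(500,400)),cv2.resize(s[160:260,225:300],(300,400))]),'t5.png')
P=cloud(d,m)
for n,(x,y,h,r0) in dict(bush=(.5356,.0911,.046,.03),tin=(.4283,-.0001,.069,.036),block=(.4256,.0878,.046,.05),bolt=(.5382,.0031,.033,.045),steel=(.398,-.1565,.032,.03)).items():
    q=P[(np.hypot(P[...,0]-x,P[...,1]-y)<r0)&(P[...,2]>h-.006)&(P[...,2]<h+.02)]
    print(n,len(q),'mid-off mm',((q.min(0)+q.max(0))[:2]/2-(x,y))*1e3,'top',np.percentile(q[:,2],[10,50,90]).round(4),'want',h, cv2.minAreaRect((q[:,:2]*1e3).astype(np.float32))[1:])
E
```

```text
bush 168 mid-off mm [-1.24633709 -1.03137928] top [0.0421 0.0454 0.049 ] want 0.046 ((41.48602294921875, 41.58633804321289), 47.118343353271484)
tin 342 mid-off mm [-0.04288932  0.70860384] top [0.0653 0.0683 0.0719] want 0.069 ((52.859840393066406, 53.29766845703125), 46.009151458740234)
block 532 mid-off mm [0.63286787 0.79566798] top [0.0423 0.0455 0.0496] want 0.046 ((73.35973358154297, 47.34128189086914), 0.7747439742088318)
bolt 122 mid-off mm [-1.52718941 -1.12378466] top [0.0273 0.0294 0.0338] want 0.033 ((76.51074981689453, 76.95073699951172), 64.3253173828125)
steel 167 mid-off mm [ 0.02626657 -0.42452079] top [0.0276 0.0312 0.0351] want 0.032 ((42.154747009277344, 41.03338623046875), 0.5100246667861938)
```

View pics/t5.png

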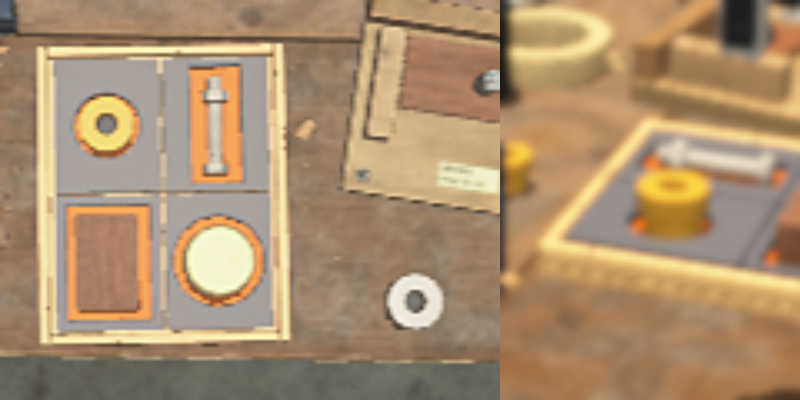

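All four parts lie in their pockets: bush (106,124), bolt (215,125), block (109,263) and tin (219,260). Their heights match seated parts, they are within about 2 mm of centre, and the steel bush hasn't moved.

```bash
python3 -c "
from rig import env
print(env.close_job())"
```

```text
the job is handed in; nothing more can be done
None
```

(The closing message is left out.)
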